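# Load a brass ball into the drilling jig

### The arm

A 6-joint arm with a two-finger parallel gripper is mounted at the origin on a cart in front of the work surface, level with it; the furniture and walls round the work are solid. World frame = base frame: x ahead of the robot, y to its left, z up, the work surface at z = 0. Lengths are in m, angles in rad, forces in N, time in s.
With the tool pointing down it reaches from about 0.275 to 0.825 m from the base axis. Payload 5.2 kg.
Tool frame: the origin (TCP) lies at the very end of the fingers, on their centre line; the grasp point (between the pads) lies 19 mm behind it; x points along the fingers, z is the direction in which the jaws open and shut, and the axes are right-handed (so a half turn about x gives the same grasp; the last joint's range is limited). The gripper opens to 93 mm and grips with 3 to 60 N. Pads are 15 mm wide; open, the fingers measure 128 mm over their backs; the gripper's body (75 mm by 188 mm) begins 65 mm behind the grasp point.
Start: joints at [0.915, 0.259, 1.535, -0, 1.348, -0.203], TCP at [0.241, 0.495, 0.187] pointing down, gripper open.
Joint ranges: [-3.14, 3.14], [-0.91, 2.08], [0.19, 2.58], [-1.22, 4.36], [0.22, 2.71], [-3.12, 3.12]. Speed limits (rad/s): [2.57, 2.57, 3.14, 3.14, 3.14, 3.14].

### API

Orientations are given as a unit quaternion [w, x, y, z].
In Python, from plant import arm gives the robot as it stands.
- The arm moves only by the tool send_rows, never from a script. Its argument "moves" is a list of rows, each a list of 3 entries, a list of its own where there are three numbers: the turn, a rotation vector about the world's x, y, z in rad, then the shift along the world's x, y, z in mm, then the closure in counts, from 0 (fully open) to 255 (shut). In form: [[[ax, ay, az], [x, y, z], grip], ...]. A call has 1 to 20 rows; each row is the pose to reach, as a shift and turn from the pose measured when the call began; what a row does not reach only later rows make up. A row lasts 1/12 s, in which the tool goes at most 41.7 mm and 7.16 degrees, less where a joint would pass 70% of its speed; a pose out of reach is approached as far as the arm can. A call with a gripper value outside its range is refused whole. The fingers move at their own pace and stop on an object; the grip force is fixed at half the most. Time passes only in rows, so rows that repeat a pose let the fingers close. It gives the time, the measured TCP pose, the force and the opening at its end, in the units of the state.
- arm.get_state(): the state, without advancing time (a new reading comes with each control period).
- arm.grab_frame(name): name is "side" or "top" or "wrist"; returns a dict with "pixels" (400x640x3 uint8, red, green, blue), "mtx" (3x3 intrinsics, pixels), "view" (4x4, takes a point from world to camera coordinates). Camera axes: x right, y up, looking along -z (the intrinsics and any distortion apply to the point x, -y, -z); pixel columns grow to the right and rows downward; lengths in m; the calibration is good to about 2 mm. A picture is of the moment at which its call begins. There is no depth.
- arm.close_job(): hands the job in, once; it reports no verdict.
Trained networks look in a picture, given as the dict that the camera call returned (one of the last four; its "shot" number tells which), for a name from the list of things; names that differ only in an ending like _2 or _b are one class to them, and where a whole thing is asked for, a point or a joint stands for the part that bears it (a point fixed in the world has none). Each returns a list of dicts, best first, with "p" (0 to 1); they miss things now and then, are a little off and sometimes report something else, mostly with a low value. They report only what shows in the picture. A call takes as long as a camera call. They do not tell look-alikes from the thing itself.
- arm.look_for(picture, target): "at" ([x, y, z] in m, in world coordinates, good to about 4 mm: the middle of the surface that is visible of it).
- arm.regions_of(picture, target): "pixels" (400x640 bool, what is visible of it).
The state is a dict: "time": time; "joints": joint angles; "joint_velocities": joint speeds; "joint_torque": joint torques, N m; "position": TCP position; "orientation": TCP orientation; "contact_force": force on the tool from outside, world axes, zero at the start; "ft_torque": the same for the moment, N m; "grip_width": opening from 0.0 (shut) to 1.0 (fully open).
Only numpy, scipy, OpenCV 4.12 (cv2) and the standard library are available. Lean on these libraries where they do the work, as an engineer would, in place of code of your own. Each camera call takes 0.05 s, during which the arm holds its last target. There are 200 camera calls.

### The job

Load the brass ball into the drilling jig. With the fingertips, push it steadily up the sloped gutter, over the spring tongue and against the end stop, so that the tongue has sprung up behind it and it cannot roll back; then push the open drill-guide leaf over and press it down until its bush sits on the ball. Only push: do not pick up the ball, flick it or let it leave the gutter, and leave the other things on the bench where they are.

Things in the scene. Friction and masses are not known exactly. Their poses are not given: they have to be found in the camera images.
- jig: ball drilling jig, screwed to the bench: dark steel base plate 250 x 94 x 8 mm carrying a sloped wooden gutter; another place and angle each time. Origin on the bench under the middle of the plate; x along it toward the gutter's high end, z up. At the gutter's foot a steel lip, 12 mm thick, lies just behind the ball, its top 11 mm below the ball's centre.
- gutter: sloped V-shaped channel on the jig (aluminium faces, wooden cheeks 54 mm wide over all). Origin = the ball's centre when it rests at the foot lip, 49 mm above the bench. x = uphill along the channel, rising at 10 degrees; y = across, to the left; z = square to it, up. The ball's centre runs along this x axis; the V ends 8 mm below it, so tips a few mm below the ball's mid height clear it.
- ball_center (a point): centre of the brass ball, 36 mm in diameter, about 0.12 kg, polished and slippery (friction about 0.25), which starts at the foot of the gutter against the lip. It rolls freely and runs back down if let go before it has passed the tongue. Push it with the tips reaching to or a few mm below its mid height: higher up they ride over it. Its axes turn as it rolls.
- seat (a point): where the ball's centre is when the ball touches the end stop: 150 mm up the channel axis from the gutter's origin; axes as the gutter's. The tongue lets the ball sink back about 1.5 mm. The end stop is an upright steel plate 18 mm further uphill, its top 3.5 mm above the channel axis.
- tongue (a joint): brass spring tongue, 8 mm wide and 40 mm long, in the slot in the bottom of the V; hinge downhill, free tip 17 mm downhill of the seat and 11 mm below the channel axis. In rad: 0 = sprung up; about 0.2 while the ball rolls over it (about 0.5 N at the tip), back to 0 once the ball has passed, holding it from behind. Tips up to 7 mm below the ball's mid height pass above it.
- leaf (a joint): drill-guide leaf: steel plate 28 mm wide, 52 mm long, with a brass bush (24 mm collar), hinged at the left of the seat. In rad: 0 = shut across the channel, bush on the ball; 1.57 = standing square to it; starts at 2.0 to 2.35, leaning outward to the left. The stiff hinge (about 1 N at the free edge) keeps any angle: push it over, then press it down. Without a ball it goes to -0.08.
- leaf_hinge (a point): middle of the leaf's hinge pin, 30.5 mm to the left (gutter +y) of the seat and 21 mm above the channel axis; axes as the gutter's, the pin lies along x.
- leaf_end (a point): middle of the leaf's rounded free edge, 50 mm from the hinge pin. When shut it lies 19.5 mm to the right (gutter -y) of the seat, 22 mm above the channel axis.
- bur_strip: wooden strip with upright burs, 30 x 205 x 53 mm, loose on the bench to the right of the jig, along it; origin under its middle, long side along its y. Leave it alone.
- tweezers: steel tweezers, 16 x 124 x 8 mm, loose between the jig and the bur strip; origin under the middle. Leave them alone.
- screw_jar: small screw-top jar with a black cap, 41 mm across and 34 mm high, loose to the left of the jig's low end; origin under its middle. Leave it alone.
- rest: cast rest with a black micromotor handpiece lying in it, 34 x 171 mm and 45 mm high, fixed to the bench left of the jig, along it; origin under its middle, long side along its y.
- steel_block: steel bench block, 56 x 56 x 31 mm, loose at the right of the bench; origin under its middle. Leave it alone.
- tin: plain white tin, 47 mm across and 50 mm high, loose at the left of the bench; origin under its middle. Leave it alone.
- brush: brass wire brush with wooden handle, 13 x 200 x 24 mm, loose at the left of the bench; origin under its middle. Leave it alone.
There are look-alikes about, which are no part of the job. Of the things shaped like the part that bears ball_center, the brass one is meant.

How it is judged:
By the outcome, as a careful person would: the job done as asked, in the order asked, and still so for the second after the job is handed in, with the robot touching nothing.
It also fails if it takes over 50 s, if anything falls off the work surface, if the arm or the gripper's body presses on something with over 40 N, if the wrist force passes 120 N, or if a joint passes its speed limit or range.

## Working session

There is one attempt and no reset: what is moved stays moved. The work goes in short steps, Python scripts to look and compute and a tool call to move; the robot and the scene stay as the last step left them, time stands still between calls to the robot, and variables do not carry over. Pictures are saved under pics/ and viewed, about 8 in all and at most 12, crops included, and the job is handed in when it is done.

Besides the shell and the picture viewer there is one more tool, called after "Request:" as name([rows], argument=value, ...), one row to a line, values as JSON. send_rows: Moves the arm, as the interface text tells. Its arguments: {"type":"object","properties":{"moves":{"type":"array","items":{"type":"array"}}},"required":["moves"]}

```bash
mkdir -p pics; ls; cat > h.py <<'E'
import numpy as np, cv2
from plant import arm
def proj(f,P):
    P=np.atleast_2d(P); c=(f["view"]@np.c_[P,np.ones(len(P))].T)[:3]
    q=f["mtx"]@np.array([c[0],-c[1],-c[2]]); return (q[:2]/q[2]).T
def ray(f,uv):
    d=np.linalg.inv(f["mtx"])@[uv[0],uv[1],1]; d=np.array([d[0],-d[1],-d[2]])
    R=f["view"][:3,:3]; return -R.T@f["view"][:3,3], R.T@d
def atz(f,uv,z):
    o,d=ray(f,uv); return o+d*(z-o[2])/d[2]
def save(f,n,box=None,s=1):
    im=f["pixels"][...,::-1]
    if box: im=im[box[1]:box[3],box[0]:box[2]]
    cv2.imwrite("pics/"+n,cv2.resize(im,None,fx=s,fy=s,interpolation=cv2.INTER_CUBIC))
E
python3 - <<'E'
from h import *
s=arm.get_state(); print({k:np.round(v,3) for k,v in s.items()})
ims=[]
for n in("top","side"):
    f=arm.grab_frame(n); save(f,n+"0.png"); print(n,[k for k in f], np.round(-f["view"][:3,:3].T@f["view"][:3,3],3))
    for t in ("jig","gutter","ball_center","leaf","leaf_end","leaf_hinge","seat","tongue","bur_strip","rest","screw_jar","tweezers"):
        try: print(t,[(np.round(r["at"],3).tolist(),round(float(r["p"]),2),np.round(proj(f,r["at"])[0]).tolist()) for r in arm.look_for(f,t)[:4]])
        except Exception as e: print(t,e)
E
```

```text
pics
{'time': np.float64(0.0), 'joints': array([ 0.915,  0.259,  1.536, -0.   ,  1.348, -0.203]), 'joint_velocities': array([-0.   ,  0.001, -0.002, -0.001,  0.001,  0.001]), 'joint_torque': array([-2.0000e-03, -4.3731e+01, -2.8401e+01,  7.2000e-02,  4.1000e-02,
       -0.0000e+00]), 'position': array([0.24 , 0.494, 0.186]), 'orientation': array([ 0.599, -0.375,  0.6  ,  0.375]), 'contact_force': array([-0.467, -0.023,  0.194]), 'ft_torque': array([ 0.046,  0.022, -0.005]), 'grip_width': np.float64(1.003)}
top ['pixels', 'mtx', 'view', 'shot'] [ 0.122 -0.17   1.514]
jig [([0.519, -0.136, 0.036], 0.78, [360.0, 208.0])]
gutter [([0.531, -0.135, 0.048], 0.93, [362.0, 204.0])]
ball_center [([0.313, -0.341, 0.028], 0.59, [387.0, 285.0])]
leaf []
leaf_end []
leaf_hinge [([0.533, -0.13, 0.054], 0.62, [361.0, 203.0])]
seat [([0.536, -0.134, 0.051], 0.87, [362.0, 203.0]), ([0.453, -0.18, 0.058], 0.6, [364.0, 228.0])]
tongue [([0.408, -0.041, 0.026], 0.4, [323.0, 223.0])]
bur_strip [([0.538, -0.133, 0.051], 0.62, [362.0, 202.0]), ([0.568, -0.236, 0.03], 0.57, [390.0, 209.0])]
rest [([0.411, -0
[... 428 characters left out ...]
[([0.486, 0.061, 0.025], 0.69, [314.0, 212.0]), ([0.458, -0.189, 0.059], 0.49, [304.0, 266.0])]
leaf [([0.56, -0.074, 0.114], 0.58, [345.0, 217.0])]
leaf_end [([0.552, -0.072, 0.116], 0.77, [342.0, 216.0])]
leaf_hinge [([0.541, -0.134, 0.047], 0.61, [337.0, 253.0])]
seat [([0.538, -0.135, 0.052], 0.72, [336.0, 252.0])]
tongue [([0.558, -0.07, 0.113], 0.51, [344.0, 216.0]), ([0.555, -0.12, 0.053], 0.43, [343.0, 248.0])]
bur_strip []
rest [([0.41, -0.048, 0.017], 0.88, [287.0, 239.0]), ([0.513, 0.318, 0.008], 0.51, [320.0, 170.0])]
screw_jar [([0.389, -0.142, 0.031], 0.52, [276.0, 260.0])]
tweezers [([0.536, -0.216, 0.001], 0.63, [337.0, 291.0]), ([0.539, -0.144, 0.035], 0.33, [337.0, 259.0])]
```

```bash
python3 - <<'E'
import cv2,numpy as np
a=cv2.imread("pics/top0.png")[150:310,220:440]; b=cv2.imread("pics/side0.png")[170:330,220:440]
f=lambda x:cv2.resize(x,None,fx=3.6,fy=3.6,interpolation=cv2.INTER_CUBIC)
cv2.imwrite("pics/a.png",f(a)); cv2.imwrite("pics/b.png",f(b))
E
```

```text
(no output)
```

View pics/a.png

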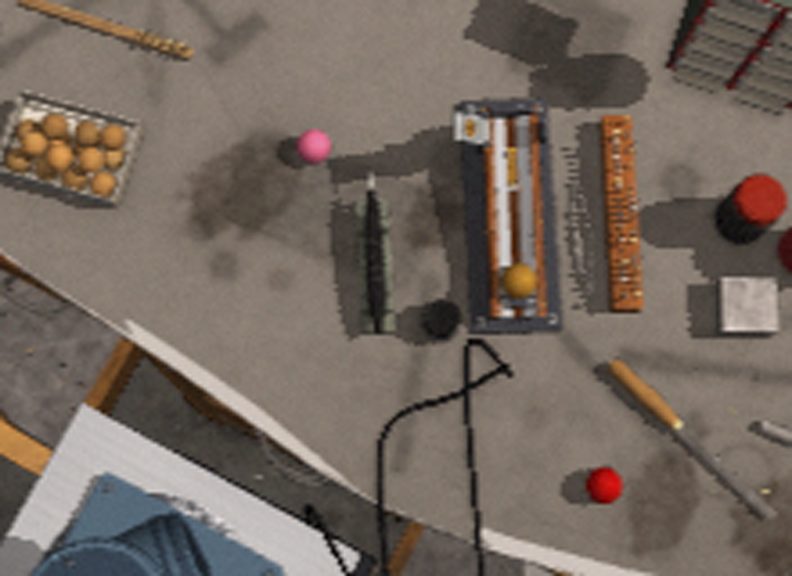

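View pics/b.png

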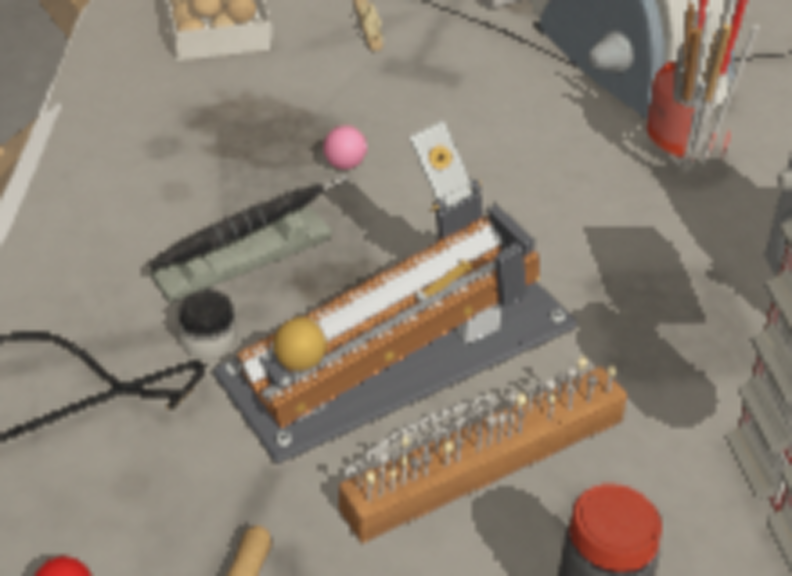

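The pictures show three balls. Pink is at crop a (314,146), red at (604,485), and the brass one at (520,281) sits in the gutter foot, so the brass one is meant. In crop b it is at (300,344). The leaf leans outward to the left at the far (high) end. Next I fit the jig pose.

```bash
cat >> h.py <<'E'
def jigT(p): # p: x,y,yaw of jig
    c,s=np.cos(p[2]),np.sin(p[2]); return np.array([[c,-s,0,p[0]],[s,c,0,p[1]],[0,0,1,0],[0,0,0,1]])
def gut(p,ox): # gutter frame in world
    G=np.eye(4); a=np.radians(10); G[:3,0]=[np.cos(a),0,np.sin(a)]; G[:3,2]=[-np.sin(a),0,np.cos(a)]; G[:3,3]=[ox,0,.049]
    return jigT(p)@G
E
python3 - <<'E'
from h import *
from scipy.optimize import least_squares
F={n:arm.grab_frame(n) for n in("top","side")}
cr={"top":(220,150),"side":(220,170)}
P=lambda n,x,y:np.array(cr[n])+np.array([x,y])/3.6
ball={}
for n,f in F.items():
    rs=arm.regions_of(f,"ball_center")
    for r in rs:
        v,u=np.nonzero(r["pixels"]); print(n,r["p"],u.mean(),v.mean(),len(u))
obs=[("top",(457,103),(.125,.047,.008)),("top",(545,98),(.125,-.047,.008)),("top",(561,329),(-.125,-.047,.008)),("top",(470,330),(-.125,.047,.008)),
("side",(215,368),(-.125,.047,.008)),("side",(278,457),(-.125,-.047,.008)),("side",(578,322),(.125,-.047,.008))]
ballpx={"top":P("top",520,281),"side":P("side",300,344)}
def res(q):
    T=jigT(q);r=[]
    for n,px,X in obs: r+=list(proj(F[n],(T@[*X,1])[:3])[0]-P(n,*px))
    for n in F: r+=list(proj(F[n],gut(q,q[3])[:3,3])[0]-ballpx[n])
    return np.array(r)
s=least_squares(res,[.52,-.14,-.2,-.08],loss="soft_l1"); print(s.x, np.round(res(s.x).reshape(-1,2),1).tolist())
G=gut(s.x,s.x[3]); print(np.round(G,4).tolist())
E
```

```text
top 0.66 387.8493150684931 284.1506849315069 73
side 0.56 302.84615384615387 265.55128205128204 156
side 0.54 236.78333333333333 333.0541666666667 240
side 0.5 315.6260162601626 210.4959349593496 123
side 0.5 276.65625 259.4375 288
[ 0.52640177 -0.13897894  0.51939407 -0.08132765] [[-0.1, -1.3], [-0.0, -0.7], [0.3, -0.2], [0.0, 0.4], [-1.0, -0.3], [-0.4, 1.0], [0.7, -0.2], [-0.7, -0.3], [-0.1, 0.3]]
[[0.8549, -0.4964, -0.1507, 0.4558], [0.4888, 0.8681, -0.0862, -0.1793], [0.1736, 0.0, 0.9848, 0.049], [0.0, 0.0, 0.0, 1.0]]
```

```bash
cat >> h.py <<'E'
from scipy.spatial.transform import Rotation as R
PJ=[0.5264,-0.1390,0.5194]; OX=-0.0813
def Rtool(G):  # columns tool x,y,z : x=-zg, z=+-yg
    x=-G[:3,2]; z=G[:3,1]; return np.c_[x,np.cross(z,x),z]
def cur():
    s=arm.get_state(); q=s["orientation"]; return np.array(s["position"]),R.from_quat([q[1],q[2],q[3],q[0]]),s
def delta(G,pg,flip=False,w=None): # target TCP in gutter coords (mm) -> rotvec, shift mm
    p,r,s=cur(); t=(G@[*(np.array(pg)/1000),1])[:3] if w is None else np.array(w)
    M=Rtool(G)
    if flip: M=M@np.diag([1,-1,-1])
    return np.round((R.from_matrix(M)*r.inv()).as_rotvec(),3), np.round((t-p)*1000,1), t
E
python3 - <<'E'
from h import *
G=gut(PJ,OX); p,r,s=cur(); print(r.as_matrix().round(2))
for fl in(0,1): print(delta(G,[0,0,0],fl,w=[.43,-.17,.28]))
E
```

```text
[[-0.   -0.9   0.44]
 [-0.    0.44  0.9 ]
 [-1.   -0.   -0.  ]]
(array([ 0.006, -0.181,  0.97 ]), array([ 189.4, -664.6,   93.5]), array([ 0.43, -0.17,  0.28]))
(array([ 0.214,  0.007, -2.163]), array([ 189.4, -664.6,   93.5]), array([ 0.43, -0.17,  0.28]))
```

Request:
send_rows([
  [[0,0,-0.1],[0,-30,40],255],
  [[0,0,-0.2],[10,-60,80],255],
  [[0.214,0.007,-2.163],[189,-665,94],255],
  [[0.214,0.007,-2.163],[189,-665,94],255],
  [[0.214,0.007,-2.163],[189,-665,94],255],
  [[0.214,0.007,-2.163],[189,-665,94],255],
  [[0.214,0.007,-2.163],[189,-665,94],255],
  [[0.214,0.007,-2.163],[189,-665,94],255],
  [[0.214,0.007,-2.163],[189,-665,94],255],
  [[0.214,0.007,-2.163],[189,-665,94],255],
  [[0.214,0.007,-2.163],[189,-665,94],255],
  [[0.214,0.007,-2.163],[189,-665,94],255],
  [[0.214,0.007,-2.163],[189,-665,94],255],
  [[0.214,0.007,-2.163],[189,-665,94],255],
  [[0.214,0.007,-2.163],[189,-665,94],255],
  [[0.214,0.007,-2.163],[189,-665,94],255],
  [[0.214,0.007,-2.163],[189,-665,94],255],
  [[0.214,0.007,-2.163],[189,-665,94],255],
  [[0.214,0.007,-2.163],[189,-665,94],255],
  [[0.214,0.007,-2.163],[189,-665,94],255],
])

```text
time: 3.17
position: [0.4292, -0.1708, 0.2802]
orientation: [0.64, 0.407, 0.579, -0.3]
contact_force: [-0.4, 0.5, 0.2]
grip_width: 0.008
```

```bash
python3 - <<'E'
from h import *
G=gut(PJ,OX); p,r,s=cur(); print(s["time"],p,s["joints"].round(2),s["grip_width"],delta(G,0,1,w=[.43,-.17,.28]))
f=arm.grab_frame("wrist")
np.savez("w1.npz",**f)
im=f["pixels"].copy()
pts={"o":[0,0,0],"seat":[150,0,0],"hinge":[150,30.5,21]}
for k,v in pts.items():
    u=proj(f,(G@[*(np.array(v)/1000),1])[:3])[0]; print(k,u.round(1)); 
T=jigT(PJ)
for X in [(.125,.047,.008),(.125,-.047,.008),(-.125,-.047,.008),(-.125,.047,.008)]: print(proj(f,(T@[*X,1])[:3])[0].round(1))
save(f,"w1.png",None,1.25)
for t in("ball_center","leaf_end","leaf","seat","leaf_hinge"): print(t,[(np.round(a["at"],3).tolist(),round(float(a["p"]),2)) for a in arm.look_for(f,t)[:3]])
E
```

```text
3.1667 [ 0.42924865 -0.17081395  0.28016679] [-0.77 -0.03  1.65  0.17  1.47  0.27] 0.008066271064351819 (array([-0.001, -0.001, -0.   ]), array([ 0.8,  0.8, -0.2]), array([ 0.43, -0.17,  0.28]))
o [334.3 184.2]
seat [335.9  70.6]
hinge [311.9  68.1]
[302.2  44.8]
[365.2  44.8]
[363.  211.2]
[302.8 211.1]
ball_center [([0.491, 0.073, 0.029], 0.67), ([0.454, -0.176, 0.059], 0.56)]
leaf_end [([0.551, -0.068, 0.12], 0.71)]
leaf [([0.552, -0.064, 0.121], 0.96)]
seat [([0.547, -0.129, 0.05], 0.92)]
leaf_hinge [([0.55, -0.127, 0.053], 0.61), ([0.416, -0.042, 0.032], 0.21)]
```

View pics/w1.png

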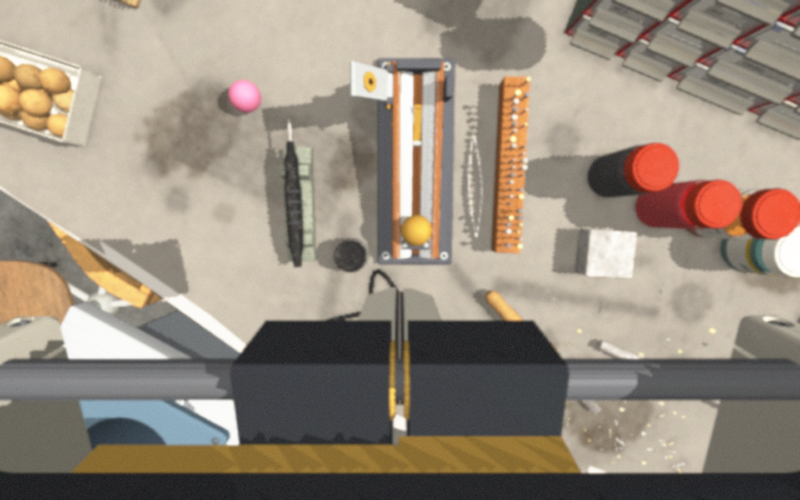

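The prediction sits on the image to within about 2 px: the plate corners land at (378,60)–(452,263) and the brass ball at (416,230). The leaf leans left at (370,80). The fingers are shut, so I go down behind the ball next.

```bash
python3 - <<'E'
from h import *
G=gut(PJ,OX); 
for v in ([-46,1,60],[-46,1,-4],[-26,1,-4]): print(v,delta(G,v,1)[:2])
print((np.linalg.inv(G)@[.5515,-.066,.12,1])*1000)
E
```

```text
[-46, 1, 60] (array([ 0.   ,  0.001, -0.002]), array([ -22.6,  -37. , -180.8]))
[-46, 1, -4] (array([ 0.   ,  0.001, -0.002]), array([ -12.9,  -31.5, -243.8]))
[-26, 1, -4] (array([ 0.   ,  0.001, -0.002]), array([   4.2,  -21.7, -240.3]))
[ 149.53634996   50.9139322    45.72799635 1000.        ]
```

Request:
send_rows([
  [[0,0,0],[-12,-20,-40],255],
  [[0,0,0],[-22,-37,-80],255],
  [[0,0,0],[-22.6,-37,-120],255],
  [[0,0,0],[-22.6,-37,-155],255],
  [[0,0,0],[-22.6,-37,-180],255],
  [[0,0,0],[-20,-35.5,-197],255],
  [[0,0,0],[-17.5,-34,-214],255],
  [[0,0,0],[-15,-32.7,-230],255],
  [[0,0,0],[-12.9,-31.5,-243.8],255],
  [[0,0,0],[-12.9,-31.5,-243.8],255],
  [[0,0,0],[-12.9,-31.5,-243.8],255],
])

```text
time: 4.38
position: [0.4165, -0.1996, 0.037]
orientation: [0.641, 0.406, 0.579, -0.299]
contact_force: [0.7, 0.4, 0.1]
grip_width: 0.008
```

```bash
python3 - <<'E'
from h import *
G=gut(PJ,OX); p,r,s=cur(); print(((np.linalg.inv(G)@[*p,1])*1000).round(1),s["contact_force"].round(2)); print(delta(G,[-26,1,-4],1)[:2])
f=arm.grab_frame("side"); save(f,"s1.png",(230,180,400,320),4.5)
E
```

```text
[ -45.6    1.9   -4.2 1000. ] [0.71 0.43 0.06]
(array([-0.001, -0.   , -0.004]), array([17.2,  8.7,  3.6]))
```

View pics/s1.png

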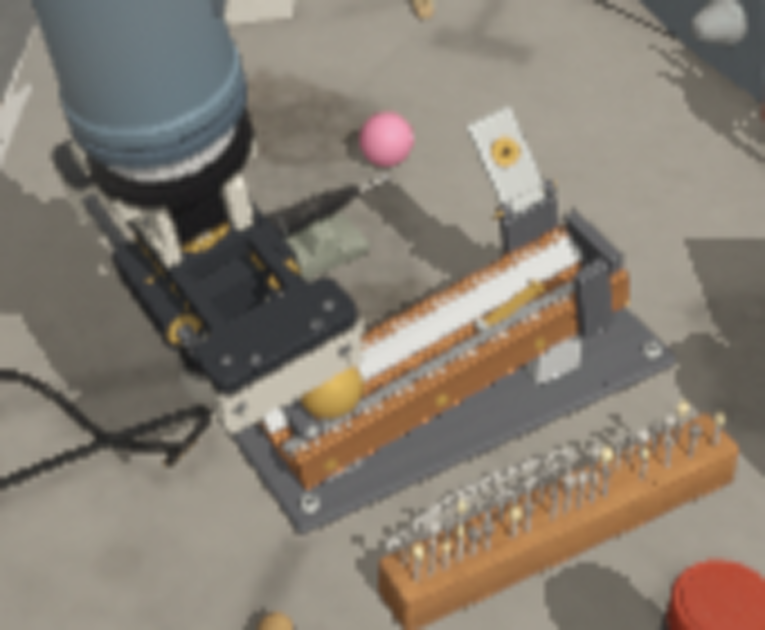

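The side crop shows the shut gripper behind the ball (ball at (332,395)), with the force near zero. Now the push, in 3 mm steps.

Request:
send_rows([
  [[0,0,-0.002],[3.4,1.5,0.7],255],
  [[0,0,-0.003],[6.8,2.9,1.4],255],
  [[0,0,-0.003],[10.3,4.9,2.1],255],
  [[0,0,-0.003],[12.8,6.3,2.6],255],
  [[0,0,-0.003],[15.4,7.3,3.1],255],
  [[0,0,-0.003],[18,8.8,3.6],255],
  [[0,0,-0.003],[20.5,10.2,4.2],255],
  [[0,0,-0.003],[23.1,11.7,4.7],255],
  [[0,0,-0.003],[25.7,13.2,5.2],255],
  [[0,0,-0.003],[28.2,14.6,5.7],255],
  [[0,0,-0.003],[30.8,16.1,6.2],255],
  [[0,0,-0.003],[33.3,17.6,6.8],255],
  [[0,0,-0.003],[35.9,19,7.3],255],
  [[0,0,-0.003],[38.5,20.5,7.8],255],
  [[0,0,-0.003],[41,22,8.3],255],
  [[0,0,-0.003],[43.6,23.4,8.9],255],
  [[0,0,-0.003],[46.2,24.9,9.4],255],
  [[0,0,-0.003],[48.7,26.4,9.9],255],
  [[0,0,-0.003],[51.3,27.8,10.4],255],
  [[0,0,-0.003],[53.9,29.3,10.9],255],
])

```text
time: 6.1
position: [0.4711, -0.1709, 0.0486]
orientation: [0.641, 0.406, 0.578, -0.3]
contact_force: [-0.7, -0.1, 0.8]
grip_width: 0.006
```

```bash
python3 - <<'E'
from h import *
G=gut(PJ,OX); p,r,s=cur(); x=((np.linalg.inv(G)@[*p,1])*1000); print(x.round(1),s["contact_force"].round(2)); print(delta(G,[74,1,-4],1)[:2])
for n in("side","top"):
  f=arm.grab_frame(n)
  print(n,proj(f,(G@[(x[0]+25.5)/1000,0,0,1])[:3]),[(np.round(a["at"],3).tolist(),round(float(a["p"]),2),(proj(f,a["at"])[0]).round().tolist()) for a in arm.look_for(f,"ball_center")])
  if n=="side": save(f,"s2.png",(230,180,400,320),4.5)
E
```

```text
[ 1.71e+01 -2.00e-01 -3.40e+00  1.00e+03] [-0.69 -0.09  0.8 ]
(array([ 0.001,  0.001, -0.001]), array([48.1, 28.9,  9.3]))
side [[318.26567298 257.3388194 ]] [([0.317, -0.352, 0.032], 0.57, [235.0, 333.0]), ([0.491, 0.064, 0.025], 0.47, [316.0, 211.0])]
top [[363.24327509 215.93187898]] [([0.489, 0.072, 0.031], 0.59, [307.0, 190.0]), ([0.315, -0.34, 0.03], 0.48, [387.0, 285.0])]
```

View pics/s2.png

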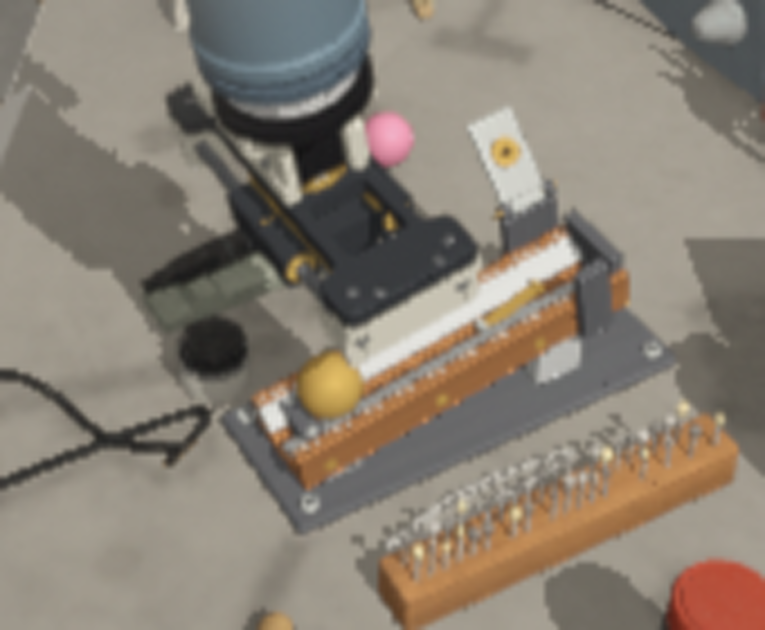

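The ball still shows at its starting place, (330,385) in the crop, while the gripper has moved. I check where the TCP projects.

```bash
python3 - <<'E'
from h import *
p,r,s=cur(); M=r.as_matrix(); print(M.round(3))
for n in("side","top","wrist"):
  f=arm.grab_frame(n)
  print(n,"tcp",proj(f,p).round(1),"80mm up",proj(f,p-M[:,0]*.08).round(1), "ball",proj(f,gut(PJ,OX)[:3,3]).round(1))
  for a in arm.regions_of(f,"ball_center"):
    v,u=np.nonzero(a["pixels"]); print(u.mean().round(1),v.mean().round(1),len(u),np.ptp(u),np.ptp(v))
  if n=="side": a=(230,180,400,320);A=f["pixels"][180:320,230:400]
  if n=="top": B=f["pixels"][160:300,300:440]
  if n=="wrist": C=f["pixels"]
z=lambda x,w,h:cv2.resize(x,(w,h),interpolation=cv2.INTER_CUBIC)
out=np.vstack([np.hstack([z(B,300,300),z(C,480,300)])])
cv2.imwrite("pics/c.png",out[...,::-1])
E
```

```text
[[ 0.151  0.854  0.497]
 [ 0.086  0.49  -0.868]
 [-0.985  0.174  0.001]]
side tcp [[309.5 263.4]] 80mm up [[304.4 241.1]] ball [[303.2 265.8]]
236.6 333.3 258 17 17
303.0 264.9 157 14 14
315.9 210.5 92 10 11
top tcp [[363.5 223.1]] 80mm up [[366.2 222.3]] ball [[363.8 227.8]]
306.7 189.9 82 9 10
387.5 284.5 50 7 7
wrist tcp [[319.8 224.7]] 80mm up [[320.1 287.9]] ball [[319.6 249.8]]
314.3 228.1 179 33 9
41.9 29.3 2765 65 55
```

View pics/c.png

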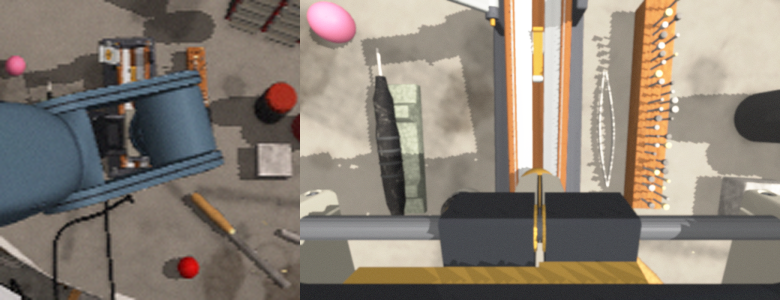

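```bash
python3 - <<'E'
from h import *
f=arm.grab_frame("side");g=arm.grab_frame("wrist")
z=lambda x,w,h:cv2.resize(x,(w,h),interpolation=cv2.INTER_CUBIC)
cv2.imwrite("pics/d.png",np.hstack([z(f["pixels"][230:285,285:335],400,440),z(g["pixels"][210:320,270:370],400,440)])[...,::-1])
G=gut(PJ,OX)
for x in(0,10,20,30,42): print(x,proj(g,(G@[x/1000,0,0,1])[:3]).round(1))
p,r,s=cur();M=r.as_matrix()
for a in(0,20,40,60,84): print(a,[proj(g,p-M[:,0]*a/1e3+M[:,1]*b/1e3).round(1).tolist() for b in(-7.5,7.5)])
E
```

```text
0 [[319.5 249.9]]
10 [[319.5 236.1]]
20 [[319.6 222.1]]
30 [[319.6 207.6]]
42 [[319.6 189.8]]
0 [[[320.0, 235.3]], [[320.0, 214.4]]]
20 [[[320.0, 247.2]], [[320.1, 224.4]]]
40 [[[320.1, 261.8]], [[320.2, 236.8]]]
60 [[[320.2, 280.1]], [[320.3, 252.3]]]
84 [[[320.4, 309.2]], [[320.4, 277.2]]]
```

View pics/d.png

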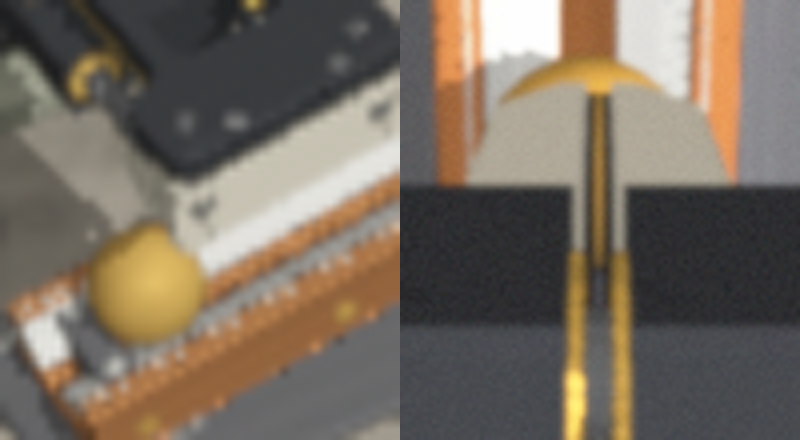

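The tips seem to have ended up over or ahead of the ball, and the force is near zero. I lift square to the channel and look again.

Request:
send_rows([
  [[0,0,0],[-1.5,-0.9,10],255],
  [[0,0,0],[-3,-1.7,20],255],
  [[0,0,0],[-6,-3.5,40],255],
  [[0,0,0],[-9,-5,60],255],
  [[0,0,0],[-9,-5,60],255],
])

```text
time: 7.12
position: [0.4634, -0.1779, 0.1119]
orientation: [0.643, 0.406, 0.576, -0.3]
contact_force: [0.4, -0.2, 0.6]
grip_width: 0.008
```

```bash
python3 - <<'E'
from h import *
f=arm.grab_frame("side");g=arm.grab_frame("wrist"); t=arm.grab_frame("top")
p,r,s=cur();M=r.as_matrix(); G=gut(PJ,OX)
z=lambda x,w,h:cv2.resize(x,(w,h),interpolation=cv2.INTER_CUBIC)
cv2.imwrite("pics/e.png",np.hstack([z(f["pixels"][220:285,275:345],430,400),z(g["pixels"][140:300,250:390],350,400)])[...,::-1])
print(s["contact_force"],"tcp",p,proj(f,p),proj(g,p),"ball",proj(f,G[:3,3]),proj(g,G[:3,3]))
for n,q in(("s",f),("w",g)):
  for a in arm.regions_of(q,"ball_center"):
    v,u=np.nonzero(a["pixels"]); print(n,u.mean().round(1),v.mean().round(1),len(u),np.ptp(u),np.ptp(v))
E
```

```text
[-0.26967122 -0.44260139 -0.30285789] tcp [ 0.46160094 -0.17593449  0.10815558] [[305.64780067 246.70454684]] [[317.19896414 225.07634552]] ball [[303.21763572 265.83313481]] [[317.39822898 221.31230109]]
s 236.8 333.3 234 16 17
s 302.7 265.1 172 14 14
w 314.9 217.7 1040 40 32
w 97.9 48.9 1514 46 42
```

View pics/e.png

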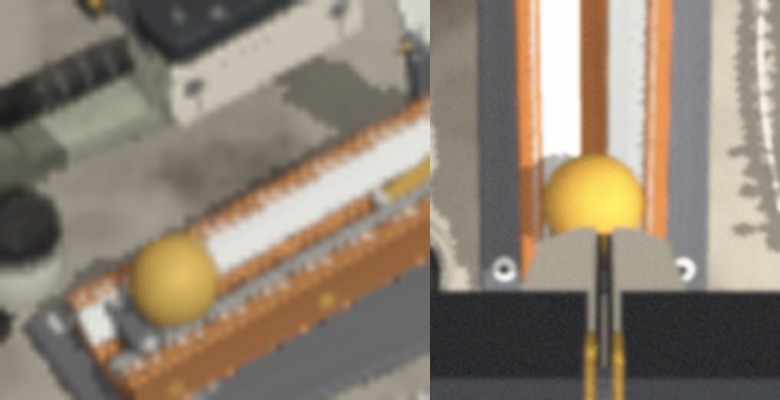

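```bash
python3 - <<'E'
from h import *
f=arm.grab_frame("side")
p,r,s=cur();M=r.as_matrix(); G=gut(PJ,OX); xg,yg=G[:3,0],G[:3,1]; print("xyz_g",(np.linalg.inv(G)@[*p,1]*1000).round(1))
for h in(.0,.03,.06,.084): print(h,[proj(f,p-M[:,0]*h+xg*a+yg*b).round(1).tolist()[0] for a,b in((0,0),(0,-.0175),(.0375,-.094),(-.0375,-.094),(.0375,.094),(-.0375,.094))])
a=cv2.imread("pics/side0.png")[...,::-1].astype(int); d=np.abs(f["pixels"].astype(int)-a).sum(2)
for v in range(205,262,2): print(v,"".join("#" if x>60 else "+" if x>30 else "." for x in d[v,270:350]))
print("row ruler starts at u=270")
E
```

```text
xyz_g [1.66e+01 7.00e-01 5.64e+01 1.00e+03]
0.0 [[305.5, 246.8], [309.3, 251.4], [341.6, 264.5], [312.4, 281.6], [299.6, 217.4], [273.3, 231.0]]
0.03 [[303.5, 238.0], [307.3, 242.6], [340.4, 255.6], [310.4, 272.9], [297.7, 208.8], [270.7, 222.4]]
0.06 [[301.4, 228.8], [305.3, 233.4], [339.1, 246.3], [308.3, 263.7], [295.7, 199.7], [268.1, 213.4]]
0.084 [[299.7, 221.2], [303.7, 225.7], [338.0, 238.5], [306.5, 256.0], [294.0, 192.2], [265.8, 205.9]]
205 .....###########################################+...............................
207 .....#####################################################......................
209 ......#######.##############################################....................
211 .......+######################################################..................
213 .........######################################################.................
215 ...........####################################################+................
217 .............#################################################+#................
219 ..............######+############################
[... 1142 characters left out ...]
##############+................................................................
249 ##############..................................................................
251 ######+++++.....................................................................
253 .+++++..........................................................................
255 ++..............................................................................
257 ................................................................................
259 ................................................................................
261 ................................................................................
row ruler starts at u=270
```

The silhouette shows the real fingertips about 45 mm behind the reported TCP, so they passed over the ball without touching it. I test whether that depends on the opening.

Request:
send_rows([
  [[0,0,0],[0,0,20],0],
  [[0,0,0],[0,0,20],0],
  [[0,0,0],[0,0,20],0],
  [[0,0,0],[0,0,20],0],
  [[0,0,0],[0,0,20],0],
  [[0,0,0],[0,0,20],0],
])

```text
time: 7.92
position: [0.4608, -0.1751, 0.1266]
orientation: [0.64, 0.407, 0.579, -0.3]
contact_force: [-0.4, 0.8, 1.1]
grip_width: 0.388
```

```bash
python3 - <<'E'
from h import *
f=arm.grab_frame("side");g=arm.grab_frame("wrist")
p,r,s=cur();M=r.as_matrix(); G=gut(PJ,OX); print(s["grip_width"],"xyz_g",(np.linalg.inv(G)@[*p,1]*1000).round(1))
im=np.ascontiguousarray(f["pixels"])
z=lambda x,w,h:cv2.resize(x,(w,h),interpolation=cv2.INTER_CUBIC)
A=z(im[130:290,255:375],375*1,500)
for i,h in enumerate((0,.03,.06,.084)):
  for b in(-.0465,.0465):
    u=proj(f,p-M[:,0]*h+G[:3,1]*b)[0]; cv2.circle(A,tuple(((u-[255,130])*3.125).astype(int).tolist()),3,(255,0,255-60*i),-1)
B=z(g["pixels"],425,266); B=np.vstack([B,np.zeros((234,425,3),np.uint8)])
u=proj(g,p)[0]*425/640; cv2.circle(B,tuple(u.astype(int).tolist()),3,(255,0,255),-1)
C=z(g["pixels"][180:400,:],425,234); B[266:]=C
cv2.imwrite("pics/f.png",np.hstack([A,B])[...,::-1])
E
```

```text
0.4719289417823944 xyz_g [  19.9    1.    75.6 1000. ]
```

View pics/f.png

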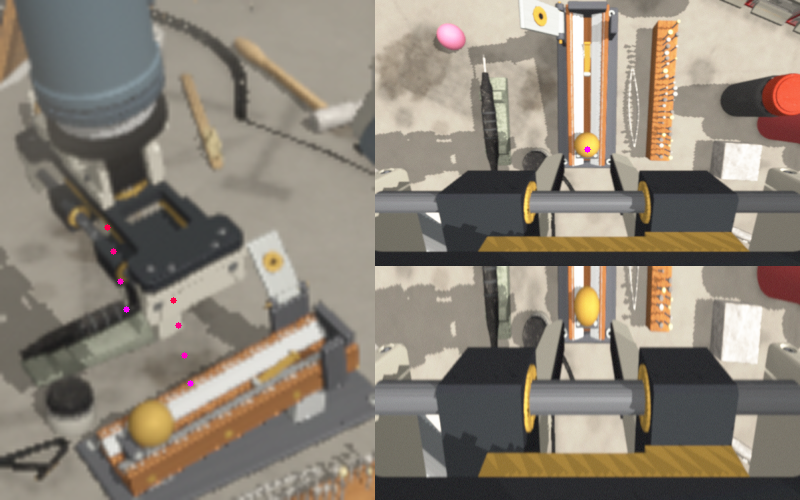

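```bash
python3 - <<'E'
from h import *
G=gut(PJ,OX)
def info(f,n):
    hsv=cv2.cvtColor(np.ascontiguousarray(f["pixels"]),cv2.COLOR_RGB2HSV)
    u0=proj(f,G[:3,3])[0]; m=((hsv[...,0]>15)&(hsv[...,0]<28)&(hsv[...,1]>110)).astype(np.uint8)
    k,l,st,c=cv2.connectedComponentsWithStats(m); i=min(range(1,k),key=lambda i:np.hypot(*(c[i]-u0))+(999 if st[i][4]<30 else 0))
    d=-(f["view"]@[*G[:3,3],1])[2]; print(n,"pred",u0.round(1),"diam",(f["mtx"][0,0]*36e-3/d).round(1),"depth",d.round(3),"obs",c[i].round(1),st[i])
f=arm.grab_frame("wrist"); info(f,"now"); w=dict(np.load("w1.npz")); info(w,"w1")
print(f["mtx"]); info(arm.grab_frame("side"),"side")
p,r,s=cur(); V=f["view"]; cam=-V[:3,:3].T@V[:3,3]; print("cam in tool",(r.as_matrix().T@(cam-p)).round(3), (r.as_matrix().T@V[:3,:3].T).round(2), s["joints"].round(4).tolist(),p)
# row profile of wrist w1 across the jig
for v in(120,150): print(w["pixels"][v,290:375].astype(int).sum(1).tolist())
E
```

```text
now pred [321.  217.6] diam 38.7 depth 0.288 obs [318.5 217.5] [ 299  198   39   39 1111]
w1 pred [334.3 184.2] diam 25.4 depth 0.438 obs [332.8 183.8] [320 171  26  26 473]
[[308.79549141   0.         319.21740107]
 [  0.         308.79549141 199.61183139]
 [  0.           0.           1.        ]]
side pred [303.2 265.8] diam 15.0 depth 0.929 obs [302.8 265.1] [296 258  15  15 168]
cam in tool [-0.198  0.071 -0.001] [[ 0.    0.26 -0.97]
 [ 0.    0.97  0.26]
 [ 1.   -0.    0.  ]] [-0.7294, 0.1431, 1.8531, 0.1861, 1.0984, 0.2404] [ 0.46104351 -0.17534836  0.12712545]
[304, 295, 301, 300, 303, 300, 304, 310, 326, 332, 334, 307, 268, 261, 279, 271, 273, 262, 271, 272, 270, 278, 276, 294, 341, 394, 446, 492, 525, 578, 678, 744, 756, 758, 758, 759, 758, 758, 747, 688, 486, 328, 285, 282, 281, 307, 380, 497, 593, 639, 640, 631, 631, 643, 643, 595, 517, 453, 471, 503, 475, 453, 437, 408, 397, 394, 390, 390, 391, 396, 389, 399, 440, 500, 548, 557, 568, 574, 574, 567, 566, 547, 494, 430, 428]
[368, 367, 364, 366, 361, 363, 367, 365, 380, 372, 351, 326, 281, 266, 268, 270, 271, 260, 266, 257, 263, 267, 269, 293, 339, 392, 432, 469, 502, 552, 670, 738, 750, 755, 758, 758, 758, 753, 727, 607, 406, 301, 270, 275, 276, 320, 423, 538, 603, 619, 618, 620, 627, 636, 608, 560, 485, 487, 522, 481, 455, 435, 422, 412, 403, 393, 394, 389, 386, 390, 394, 417, 481, 542, 571, 574, 577, 565, 536, 469, 404, 397, 399, 445, 556]
```

```bash
python3 - <<'E'
from h import *
G=gut(PJ,OX)
print(delta(G,0,1,w=[.394,-.2605,.02]), arm.get_state()["grip_width"])
E
```

```text
(array([-0.001, -0.001, -0.001]), array([ -67. ,  -85.2, -107.1]), array([ 0.394 , -0.2605,  0.02  ])) 0.5614189678565618
```

Request:
send_rows([
  [[0,0,0],[-20,-25,0],255],
  [[0,0,0],[-42,-52,0],255],
  [[0,0,0],[-67,-85,0],255],
  [[0,0,0],[-67,-85,-30],255],
  [[0,0,0],[-67,-85,-60],255],
  [[0,0,0],[-67,-85,-85],255],
  [[0,0,0],[-67,-85,-100],255],
  [[0,0,0],[-67,-85,-107],255],
  [[0,0,0],[-67,-85,-107],255],
  [[0,0,0],[-67,-85,-107],255],
  [[0,0,0],[-67,-85,-107],255],
])

```text
time: 9.03
position: [0.3948, -0.2612, 0.0212]
orientation: [0.641, 0.406, 0.578, -0.3]
contact_force: [-0.1, -0.7, 0.2]
grip_width: 0.003
```

```bash
python3 - <<'E'
from h import *
f=arm.grab_frame("side"); p,r,s=cur(); M=r.as_matrix(); print(p,s["grip_width"],s["contact_force"]); G=gut(PJ,OX)
im=np.ascontiguousarray(f["pixels"]); a=(225,200,345,330); k=5
A=cv2.resize(im[a[1]:a[3],a[0]:a[2]],None,fx=k,fy=k,interpolation=cv2.INTER_CUBIC)
for h in(0,.02,.04,.06):
    u=proj(f,p-M[:,0]*h-G[:3,1]*.0175)[0]; cv2.circle(A,tuple(((u-a[:2])*k).astype(int).tolist()),3,(255,0,255),-1)
cv2.imwrite("pics/g.png",cv2.resize(A,(554,600))[...,::-1])
E
```

```text
[ 0.3948327  -0.26120196  0.02128572] 0.005411794848143686 [ 0.62744562 -0.56645469  0.18368451]
```

View pics/g.png

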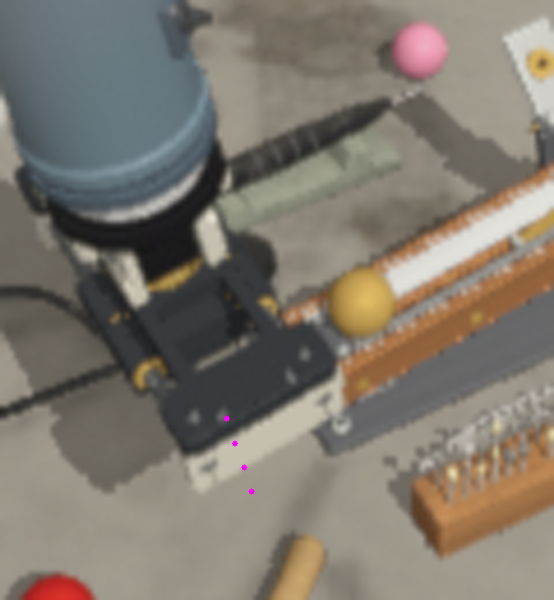

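The crop shows the plate edge at (250,465) and no finger at the projected tip (251,491). I feel for the bench in small steps.

Request:
send_rows([
  [[0,0,0],[0,0,-5],255],
  [[0,0,0],[0,0,-10],255],
  [[0,0,0],[0,0,-13],255],
  [[0,0,0],[0,0,-16],255],
  [[0,0,0],[0,0,-18],255],
  [[0,0,0],[0,0,-18],255],
])

```text
time: 9.58
position: [0.3946, -0.2608, 0.0028]
orientation: [0.64, 0.406, 0.579, -0.3]
contact_force: [0.3, -0.2, -0.1]
grip_width: 0.005
```

Request:
send_rows([
  [[0,0,0],[0,0,-3],255],
  [[0,0,0],[0,0,-6],255],
  [[0,0,0],[0,0,-8],255],
  [[0,0,0],[0,0,-8],255],
])

```text
time: 9.92
position: [0.3943, -0.2605, -0.0058]
orientation: [0.64, 0.407, 0.579, -0.3]
contact_force: [0.1, 0.2, -0.2]
grip_width: 0.004
```

The reported TCP is now below the bench with no contact, so the offset is real. I keep feeling downward.

Request:
send_rows([
  [[0,0,0],[0,0,-3],255],
  [[0,0,0],[0,0,-6],255],
  [[0,0,0],[0,0,-9],255],
  [[0,0,0],[0,0,-9],255],
])

```text
time: 10.25
position: [0.394, -0.2601, -0.0154]
orientation: [0.64, 0.407, 0.579, -0.3]
contact_force: [0.2, -0.0, 0.2]
grip_width: 0.006
```

Request:
send_rows([
  [[0,0,0],[0,0,-3],255],
  [[0,0,0],[0,0,-5],255],
  [[0,0,0],[0,0,-7],255],
  [[0,0,0],[0,0,-7],255],
])

```text
time: 10.58
position: [0.3939, -0.2599, -0.0228]
orientation: [0.639, 0.407, 0.579, -0.3]
contact_force: [0.1, 0.1, -0.2]
grip_width: 0.006
```

Request:
send_rows([
  [[0,0,0],[0,0,-2],255],
  [[0,0,0],[0,0,-4],255],
  [[0,0,0],[0,0,-6],255],
  [[0,0,0],[0,0,-6],255],
])

```text
time: 10.92
position: [0.3937, -0.2597, -0.0292]
orientation: [0.639, 0.407, 0.58, -0.3]
contact_force: [-0.3, 0.4, 0.4]
grip_width: 0.002
```

Request:
send_rows([
  [[0,0,0],[0,0,-2],255],
  [[0,0,0],[0,0,-4],255],
  [[0,0,0],[0,0,-5],255],
  [[0,0,0],[0,0,-5],255],
])

```text
time: 11.25
position: [0.3941, -0.2599, -0.0308]
orientation: [0.64, 0.407, 0.579, -0.299]
contact_force: [-13.2, 6.5, 44.3]
grip_width: 0.003
```

Contact comes at a reported z of −0.0305, so the real tips are about 32 mm behind the reported TCP. The wrist view agrees. I lift off and re-approach with that offset.

Request:
send_rows([
  [[0,0,0],[0,0,10],255],
  [[0,0,0],[0,0,40],255],
  [[0,0,0],[0,0,75],255],
  [[0,0,0],[0,0,100],255],
  [[0,0,0],[0,0,100],255],
])

```text
time: 11.67
position: [0.3964, -0.263, 0.074]
orientation: [0.643, 0.405, 0.576, -0.3]
contact_force: [0.5, -0.8, -0.1]
grip_width: 0.007
```

```bash
cat >> h.py <<'E'
H=32
def tip(G):
    p,r,s=cur(); t=p-r.as_matrix()[:,0]*H/1000; return ((np.linalg.inv(G)@[*t,1])*1000)[:3].round(1), s["contact_force"].round(1), s["time"]
def dt(G,v): return delta(G,[v[0],v[1],v[2]-H],1)[:2]
E
python3 - <<'E'
from h import *
G=gut(PJ,OX); print(tip(G))
for v in([-46,1,50],[-46,1,-3.5]): print(dt(G,v))
E
```

```text
(array([-87.4, -42.9,  72.8]), array([ 0.5, -0.8, -0.1]), 11.6667)
(array([ 0.006,  0.005, -0.002]), array([ 16.9,  60.4, -15.3]))
(array([ 0.006,  0.005, -0.002]), array([ 25. ,  65.1, -67.9]))
```

Request:
send_rows([
  [[0.003,0.002,0],[6,20,-5],255],
  [[0.006,0.005,-0.002],[12,42,-12],255],
  [[0.006,0.005,-0.002],[17,60,-15],255],
  [[0.006,0.005,-0.002],[17,60,-17],255],
  [[0.006,0.005,-0.002],[19,61.5,-30],255],
  [[0.006,0.005,-0.002],[21,63,-43],255],
  [[0.006,0.005,-0.002],[23,64,-55],255],
  [[0.006,0.005,-0.002],[24.5,65,-64],255],
  [[0.006,0.005,-0.002],[25,65,-67.9],255],
  [[0.006,0.005,-0.002],[25,65,-67.9],255],
  [[0.006,0.005,-0.002],[25,65,-67.9],255],
])

```text
time: 12.58
position: [0.4213, -0.1982, 0.006]
orientation: [0.64, 0.407, 0.579, -0.3]
contact_force: [-0.0, 0.4, -0.1]
grip_width: 0.004
```

```bash
python3 - <<'E'
from h import *
G=gut(PJ,OX); print(tip(G), dt(G,[-26,1,-3.5]))
E
```

```text
(array([-46.2,   0.7,  -3.5]), array([-0. ,  0.4, -0.1]), 12.5833) (array([-0., -0., -0.]), array([17.1, 10.1,  3.5]))
```

Request:
send_rows([
  [[0,0,0],[3.4,2,0.7],255],
  [[0,0,0],[6.8,3.9,1.4],255],
  [[0,0,0],[10.3,5.9,2.1],255],
  [[0,0,0],[12.8,7.3,2.6],255],
  [[0,0,0],[15.4,8.8,3.1],255],
  [[0,0,0],[17.1,9.8,3.5],255],
  [[0,0,0],[19.7,11.2,4],255],
  [[0,0,0],[22.2,12.7,4.5],255],
  [[0,0,0],[24.8,14.2,5],255],
  [[0,0,0],[27.4,15.6,5.6],255],
  [[0,0,0],[29.9,17.1,6.1],255],
  [[0,0,0],[32.5,18.6,6.6],255],
  [[0,0,0],[35.1,20,7.1],255],
  [[0,0,0],[37.6,21.5,7.7],255],
])

```text
time: 13.75
position: [0.4592, -0.1766, 0.0137]
orientation: [0.64, 0.407, 0.579, -0.3]
contact_force: [-0.9, -1.2, 0.7]
grip_width: 0.004
```

```bash
cat >> h.py <<'E'
def ballx(G,f=None):  # ball x along channel from side view colour blob
    f=f or arm.grab_frame("side")
    hsv=cv2.cvtColor(np.ascontiguousarray(f["pixels"]),cv2.COLOR_RGB2HSV)
    m=((hsv[...,0]>15)&(hsv[...,0]<28)&(hsv[...,1]>110)).astype(np.uint8)
    k,l,st,c=cv2.connectedComponentsWithStats(m); xs=np.arange(-5,160)
    L=proj(f,np.array([(G@[x/1000,0,0,1])[:3] for x in xs])); out=[]
    for i in range(1,k):
        d=np.hypot(*(L-c[i]).T)
        if st[i][4]>20 and d.min()<8: out.append((int(xs[d.argmin()]),d.min().round(1),st[i].tolist()))
    return out
E
python3 - <<'E'
from h import *
G=gut(PJ,OX); print(tip(G), ballx(G), dt(G,[50,1,-3.5]))
f=arm.grab_frame("wrist"); print(ballx(G,f)); save(f,"w3.png")
E
```

```text
(array([-1.9,  0.7, -3.5]), array([-0.9, -1.2,  0.7]), 13.75) [(114, np.float64(3.6), [338, 243, 13, 9, 34])] (array([-0.,  0., -0.]), array([43.8, 25.5,  8.8]))
[(108, np.float64(4.2), [310, 0, 17, 63, 945]), (25, np.float64(4.1), [285, 168, 66, 66, 3282])]
```

The wrist view shows the ball at x ≈ 25, just ahead of the tips, so it is being pushed. I carry on.

Request:
send_rows([
  [[0,0,0],[2.6,1.5,0.5],255],
  [[0,0,0],[5.1,2.9,1],255],
  [[0,0,0],[7.7,4.4,1.6],255],
  [[0,0,0],[10.3,5.9,2.1],255],
  [[0,0,0],[12.8,7.3,2.6],255],
  [[0,0,0],[15.4,8.8,3.1],255],
  [[0,0,0],[18,10.3,3.6],255],
  [[0,0,0],[20.5,11.7,4.2],255],
  [[0,0,0],[23.1,13.2,4.7],255],
  [[0,0,0],[25.6,14.7,5.2],255],
  [[0,0,0],[28.2,16.1,5.7],255],
  [[0,0,0],[30.8,17.6,6.3],255],
  [[0,0,0],[33.3,19.1,6.8],255],
  [[0,0,0],[35.9,20.5,7.3],255],
  [[0,0,0],[38.5,22,7.8],255],
  [[0,0,0],[41,23.5,8.3],255],
  [[0,0,0],[43.6,24.9,8.9],255],
  [[0,0,0],[46.2,26.4,9.4],255],
  [[0,0,0],[48.7,27.9,9.9],255],
  [[0,0,0],[51.3,29.3,10.4],255],
])

```text
time: 15.52
position: [0.511, -0.1471, 0.0243]
orientation: [0.64, 0.407, 0.578, -0.3]
contact_force: [-0.5, 0.0, 0.4]
grip_width: 0.004
```

```bash
python3 - <<'E'
from h import *
G=gut(PJ,OX); print(tip(G), dt(G,[112,1,-3.5]))
f=arm.grab_frame("wrist"); print(ballx(G,f))
E
```

```text
(array([58.6,  0.6, -3.4]), array([-0.5,  0. ,  0.4]), 15.5167) (array([-0.   ,  0.   , -0.001]), array([45.5, 26.5,  9.2]))
[(93, np.float64(3.8), [285, 105, 66, 131, 4203]), (21, np.float64(7.4), [311, 273, 7, 63, 317]), (22, np.float64(3.9), [322, 273, 6, 63, 310])]
```

Request:
send_rows([
  [[0,0,0],[2.6,1.5,0.5],255],
  [[0,0,0],[5.1,2.9,1],255],
  [[0,0,0],[7.7,4.4,1.6],255],
  [[0,0,0],[10.3,5.9,2.1],255],
  [[0,0,0],[12.8,7.3,2.6],255],
  [[0,0,0],[15.4,8.8,3.1],255],
  [[0,0,0],[18,10.3,3.6],255],
  [[0,0,0],[20.5,11.7,4.2],255],
  [[0,0,0],[23.1,13.2,4.7],255],
  [[0,0,0],[25.6,14.7,5.2],255],
  [[0,0,0],[28.2,16.1,5.7],255],
  [[0,0,0],[30.8,17.6,6.3],255],
  [[0,0,0],[33.3,19.1,6.8],255],
  [[0,0,0],[35.9,20.5,7.3],255],
  [[0,0,0],[38.5,22,7.8],255],
  [[0,0,0],[41,23.5,8.3],255],
  [[0,0,0],[43.6,24.9,8.9],255],
  [[0,0,0],[46.2,26.4,9.4],255],
  [[0,0,0],[48.3,27.6,9.8],255],
])

```text
time: 17.15
position: [0.5603, -0.1193, 0.0344]
orientation: [0.641, 0.407, 0.578, -0.3]
contact_force: [0.9, -0.5, 0.4]
grip_width: 0.003
```

```bash
python3 - <<'E'
from h import *
G=gut(PJ,OX); print(tip(G), dt(G,[124,1,-3.5]))
f=arm.grab_frame("wrist"); print(ballx(G,f))
E
```

```text
(array([116.1,   0.3,  -3.3]), array([ 0.9, -0.5,  0.4]), 17.15) (array([ 0.   ,  0.001, -0.   ]), array([6.4, 4.5, 1.2]))
[(142, np.float64(3.1), [285, 169, 66, 89, 3361]), (78, np.float64(6.8), [311, 273, 7, 63, 327]), (79, np.float64(4.4), [321, 273, 7, 63, 318])]
```

Request:
send_rows([
  [[0,0,0],[1.7,1,0.3],255],
  [[0,0,0],[3.4,2,0.6],255],
  [[0,0,0],[5.1,3.2,0.9],255],
  [[0,0,0],[6.4,4,1.2],255],
  [[0,0,0],[6.9,4.2,1.3],255],
  [[0,0,0],[6.9,4.2,1.3],255],
])

```text
time: 17.7
position: [0.5672, -0.115, 0.0356]
orientation: [0.641, 0.407, 0.578, -0.3]
contact_force: [-2.0, -0.8, -0.6]
grip_width: 0.009
```

Request:
send_rows([
  [[0,0,0],[0.9,0.5,0.2],255],
  [[0,0,0],[1.7,1,0.3],255],
  [[0,0,0],[1.7,1,0.3],255],
])

```text
time: 17.95
position: [0.5674, -0.1146, 0.0355]
orientation: [0.64, 0.406, 0.579, -0.3]
contact_force: [-6.6, -4.4, 1.8]
grip_width: 0.009
```

```bash
python3 - <<'E'
from h import *
G=gut(PJ,OX); print(tip(G))
f=arm.grab_frame("wrist"); print(ballx(G,f))
E
```

```text
(array([124.8,   0.8,  -3.7]), array([-6.6, -4.4,  1.8]), 17.95)
[(150, np.float64(3.4), [286, 171, 66, 100, 3387]), (88, np.float64(7.7), [311, 273, 7, 63, 321]), (88, np.float64(3.6), [322, 273, 6, 63, 318])]
```

The ball is against the stop (8 N, x = 150). I back off and check that the tongue holds it.

Request:
send_rows([
  [[0,0,0],[-1.7,-1,-0.3],255],
  [[0,0,0],[-4.3,-2.4,-0.9],255],
  [[0,0,0],[-9,-5,-1.8],255],
  [[0,0,0],[-17,-10,-3.5],255],
  [[0,0,0],[-26,-15,-5.2],255],
  [[0,0,0],[-26,-15,-5.2],255],
])

```text
time: 18.5
position: [0.5392, -0.13, 0.0296]
orientation: [0.639, 0.406, 0.58, -0.301]
contact_force: [-0.6, 0.5, -0.9]
grip_width: 0.009
```

```bash
python3 - <<'E'
from h import *
G=gut(PJ,OX); print(tip(G))
f=arm.grab_frame("wrist"); print(ballx(G,f)); print(proj(f,(G@[.1485,0,0,1])[:3]))
print([(np.linalg.inv(G)@[*a["at"],1]*1000).round(1).tolist()+[a["p"]] for t in("leaf_end","leaf") for a in arm.look_for(f,t)])
# over-leaf plan: tip above
save(f,"w4.png",None,1.2)
for v in([149,100,110],[149,100,45]): print(v,dt(G,v))
E
```

```text
(array([92.2,  1.4, -3.9]), array([-0.6,  0.5, -0.9]), 18.5)
[(145, np.float64(3.3), [285, 110, 70, 114, 4368]), (55, np.float64(2.7), [322, 273, 6, 63, 314])]
[[322.83600254 145.89231821]]
[[151.3, 47.8, 45.2, 1000.0, 0.6], [152.7, 49.3, 55.4, 1000.0, 0.57]]
[149, 100, 110] (array([ 0.001, -0.002, -0.   ]), array([-19.6, 103.5, 121.3]))
[149, 100, 45] (array([ 0.001, -0.002, -0.   ]), array([ -9.8, 109.1,  57.3]))
```

View pics/w4.png

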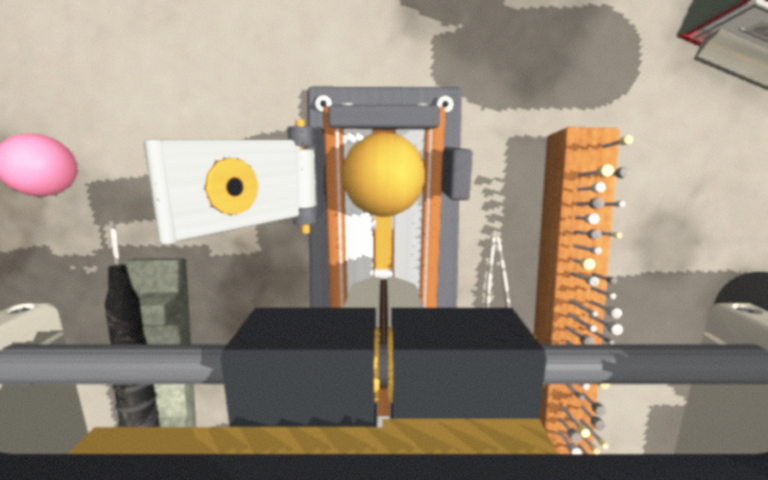

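The ball sits at the seat, about (384,175), with the tongue sprung up behind it at (384,245). The open leaf is on the left at (232,187). I go up and round to the outer side of the leaf.

```bash
python3 - <<'E'
from h import *
G=gut(PJ,OX)
for v in([92,1,40],[92,1,100],[115,50,118],[149,100,110],[149,100,46]): print(v,dt(G,v))
E
```

```text
[92, 1, 40] (array([ 0.001, -0.002, -0.   ]), array([-8.6, -4.3, 42.5]))
[92, 1, 100] (array([ 0.001, -0.002, -0.   ]), array([-17.6,  -9.4, 101.6]))
[115, 50, 118] (array([ 0.001, -0.002, -0.   ]), array([-25. ,  42.8, 123.3]))
[149, 100, 110] (array([ 0.001, -0.002, -0.   ]), array([-19.6, 103.5, 121.3]))
[149, 100, 46] (array([ 0.001, -0.002, -0.   ]), array([ -9.9, 109. ,  58.3]))
```

Request:
send_rows([
  [[0,0,0],[-4,-2,20],255],
  [[0,0,0],[-8.6,-4.3,42],255],
  [[0,0,0],[-14,-7,76],255],
  [[0,0,0],[-18,-9,102],255],
  [[0,0,0],[-22,15,118],255],
  [[0,0,0],[-25,43,123],255],
  [[0,0,0],[-22,73,122],255],
  [[0,0,0],[-20,103,121],255],
  [[0,0,0],[-20,104,121],255],
  [[0,0,0],[-15,107,90],255],
  [[0,0,0],[-10,109,58],255],
  [[0,0,0],[-10,109,58],255],
  [[0,0,0],[-10,109,58],255],
])

```text
time: 19.73
position: [0.5301, -0.0206, 0.0872]
orientation: [0.639, 0.406, 0.58, -0.301]
contact_force: [0.9, 1.0, 0.1]
grip_width: 0.007
```

```bash
python3 - <<'E'
from h import *
G=gut(PJ,OX); print(tip(G))
for v in([149,60,46],[149,52,46],[149,23,46],[149,18,43],[149,13,40],[149,8,37],[149,3,34]): print(v,dt(G,v))
E
```

```text
(array([147.9, 100.8,  44.8]), array([0.9, 1. , 0.1]), 19.7333)
[149, 60, 46] (array([-0.001, -0.005, -0.001]), array([ 21.2, -35. ,   1.4]))
[149, 52, 46] (array([-0.001, -0.005, -0.001]), array([ 25.1, -42. ,   1.4]))
[149, 23, 46] (array([-0.001, -0.005, -0.001]), array([ 39.5, -67.2,   1.4]))
[149, 18, 43] (array([-0.001, -0.005, -0.001]), array([ 42.5, -71.2,  -1.5]))
[149, 13, 40] (array([-0.001, -0.005, -0.001]), array([ 45.4, -75.3,  -4.5]))
[149, 8, 37] (array([-0.001, -0.005, -0.001]), array([ 48.3, -79.4,  -7.4]))
[149, 3, 34] (array([-0.001, -0.005, -0.001]), array([ 51.3, -83.5, -10.4]))
```

Request:
send_rows([
  [[0,0,0],[4,-7,0.5],255],
  [[0,-0.003,0],[8,-14,1],255],
  [[0,-0.005,0],[12,-20,1.4],255],
  [[0,-0.005,0],[15,-25,1.4],255],
  [[0,-0.005,0],[18,-30,1.4],255],
  [[0,-0.005,0],[21,-35,1.4],255],
  [[0,-0.005,0],[23,-38.5,1.4],255],
  [[0,-0.005,0],[25,-42,1.4],255],
  [[0,-0.005,0],[27,-45.5,1.4],255],
  [[0,-0.005,0],[29,-49,1.4],255],
  [[0,-0.005,0],[31,-52.5,1.4],255],
  [[0,-0.005,0],[33,-56,1.4],255],
  [[0,-0.005,0],[35,-59.5,1.4],255],
  [[0,-0.005,0],[37,-63,1.4],255],
  [[0,-0.005,0],[39,-66.5,1.4],255],
  [[0,-0.005,0],[39.5,-67,1.4],255],
])

```text
time: 21.07
position: [0.5702, -0.0884, 0.0887]
orientation: [0.64, 0.407, 0.578, -0.3]
contact_force: [-0.4, 0.9, 0.3]
grip_width: 0.003
```

```bash
python3 - <<'E'
from h import *
G=gut(PJ,OX); print(tip(G))
f=arm.grab_frame("wrist"); print(ballx(G,f))
print([(np.linalg.inv(G)@[*a["at"],1]*1000).round(1).tolist()+[a["p"]] for n in("side","wrist") for g in [arm.grab_frame(n)] for t in("leaf_end","leaf") for a in arm.look_for(g,t)])
for v in([149,18,43],[149,13,40],[149,8,37],[149,3,34]): print(v,dt(G,v))
E
```

```text
(array([149.1,  22.2,  46. ]), array([-0.4,  0.9,  0.3]), 21.0667)
[(156, np.float64(1.1), [326, 194, 48, 35, 1027])]
[[41.2, -74.8, -54.5, 1000.0, 0.64], [144.5, 3.1, 52.9, 1000.0, 0.4], [155.7, 12.0, 48.1, 1000.0, 0.65], [160.1, 13.2, 50.4, 1000.0, 0.97]]
[149, 18, 43] (array([-0.001, -0.   , -0.001]), array([ 3. , -4.4, -3. ]))
[149, 13, 40] (array([-0.001, -0.   , -0.001]), array([ 5.9, -8.5, -5.9]))
[149, 8, 37] (array([-0.001, -0.   , -0.001]), array([  8.9, -12.6,  -8.9]))
[149, 3, 34] (array([-0.001, -0.   , -0.001]), array([ 11.8, -16.6, -11.8]))
```

Nets put the leaf near 0.8 rad, following the tips. I continue the arc over the seat.

Request:
send_rows([
  [[0,0,0],[1.5,-2.2,-1.5],255],
  [[0,0,0],[3,-4.4,-3],255],
  [[0,0,0],[4.5,-6.5,-4.5],255],
  [[0,0,0],[6,-8.5,-6],255],
  [[0,0,0],[7.5,-10.5,-7.5],255],
  [[0,0,0],[9,-12.6,-9],255],
  [[0,0,0],[10.5,-14.6,-10.5],255],
  [[0,0,0],[11.8,-16.6,-11.8],255],
  [[0,0,0],[11.8,-16.6,-11.8],255],
])

```text
time: 22.17
position: [0.5817, -0.1046, 0.0766]
orientation: [0.64, 0.407, 0.579, -0.3]
contact_force: [0.5, 0.2, 0.9]
grip_width: 0.002
```

```bash
python3 - <<'E'
from h import *
G=gut(PJ,OX); print(tip(G), dt(G,[149,2,30]))
E
```

```text
(array([148.9,   2.4,  33.7]), array([0.5, 0.2, 0.9]), 22.1667) (array([-0.   , -0.   , -0.001]), array([ 0.8,  0. , -3.7]))
```

Request:
send_rows([
  [[0,0,0],[0.2,0.1,-1.5],255],
  [[0,0,0],[0.5,0.3,-3],255],
  [[0,0,0],[0.6,0.4,-4],255],
  [[0,0,0],[0.8,0.4,-5],255],
  [[0,0,0],[0.8,0.4,-5],255],
])

```text
time: 22.58
position: [0.5824, -0.1041, 0.0714]
orientation: [0.64, 0.407, 0.579, -0.3]
contact_force: [0.7, -0.1, -0.3]
grip_width: 0.006
```

Request:
send_rows([
  [[0,0,0],[0.2,0.1,-1],255],
  [[0,0,0],[0.3,0.2,-2],255],
  [[0,0,0],[0.5,0.3,-3],255],
  [[0,0,0],[0.5,0.3,-3],255],
])

```text
time: 22.92
position: [0.5829, -0.1041, 0.0702]
orientation: [0.641, 0.406, 0.578, -0.3]
contact_force: [-6.6, -0.8, 13.9]
grip_width: 0.004
```

Request:
send_rows([
  [[0,0,0],[0.3,0.2,-2.5],255],
  [[0,0,0],[0.3,0.2,-2.5],255],
  [[0,0,0],[0.3,0.2,-2.5],255],
])

```text
time: 23.17
position: [0.583, -0.1042, 0.0701]
orientation: [0.641, 0.406, 0.578, -0.3]
contact_force: [-9.0, -0.5, 18.6]
grip_width: 0.003
```

```bash
python3 - <<'E'
from h import *
G=gut(PJ,OX); print(tip(G))
E
```

```text
(array([149.2,   2.2,  27.1]), array([-9. , -0.5, 18.6]), 23.1667)
```

Firm stop at tip z ≈ 27 mm. I retreat and verify.

Request:
send_rows([
  [[0,0,0],[-1.5,-0.9,10],255],
  [[0,0,0],[-5,-3,35],255],
  [[0,0,0],[-10,-6,70],255],
  [[0,0,0],[-14,-8,90],255],
  [[0,0,0],[-45,-26,110],255],
  [[0,0,0],[-78,-45,125],255],
  [[0,0,0],[-108,-62,140],255],
  [[0,0,0],[-108,-62,140],255],
  [[0,0,0],[-108,-62,140],255],
])

```text
time: 23.92
position: [0.4746, -0.1674, 0.2113]
orientation: [0.642, 0.407, 0.577, -0.301]
contact_force: [0.3, -0.0, -0.1]
grip_width: 0.007
```

```bash
python3 - <<'E'
from h import *
G=gut(PJ,OX); print(tip(G))
f=arm.grab_frame("wrist"); s=arm.grab_frame("side")
for g in(s,f):
  print([(np.linalg.inv(G)@[*a["at"],1]*1000).round(1).tolist()+[t,a["p"]] for t in("leaf_end","leaf","ball_center") for a in arm.look_for(g,t)])
z=lambda x,w,h:cv2.resize(x,(w,h),interpolation=cv2.INTER_CUBIC)
u=proj(f,(G@[.15,0,.02,1])[:3])[0].astype(int); v=proj(s,(G@[.15,0,.02,1])[:3])[0].astype(int)
a0=[(G@[.15,.0305-.05*np.cos(t),.021+.05*np.sin(t),1])[:3] for t in(0,.2,.4)]; print("end px @0,.2,.4",proj(s,np.array(a0)).round(1).tolist(),proj(f,np.array(a0)).round(1).tolist(),u,v)
c=lambda im,u,w,h:im[max(u[1]-h,0):u[1]+h,max(u[0]-w,0):u[0]+w]
cv2.imwrite("pics/z.png",np.hstack([z(c(s["pixels"],v,40,50),400,500),z(c(f["pixels"],u,64,80),400,500)])[...,::-1])
E
```

```text
(array([ 50. ,   1.2, 187.9]), array([ 0.3, -0. , -0.1]), 23.9167)
[[144.6, -0.3, 23.0, 1000.0, 'leaf_end', 0.5], [148.5, 0.9, 23.6, 1000.0, 'leaf', 0.77], [-203.3, -80.7, 16.2, 1000.0, 'ball_center', 0.81], [139.7, -9.5, 8.1, 1000.0, 'ball_center', 0.45]]
[[151.7, 4.4, 25.5, 1000.0, 'leaf_end', 0.9], [149.4, 6.3, 30.5, 1000.0, 'leaf', 0.91], [150.9, 198.0, -44.9, 1000.0, 'ball_center', 0.59], [135.2, 1.7, 6.2, 1000.0, 'ball_center', 0.41]]
end px @0,.2,.4 [[358.4, 235.8], [357.9, 232.8], [356.9, 229.4]] [[339.4, 87.3], [339.1, 86.4], [336.7, 85.4]] [320  87] [353 231]
```

View pics/z.png

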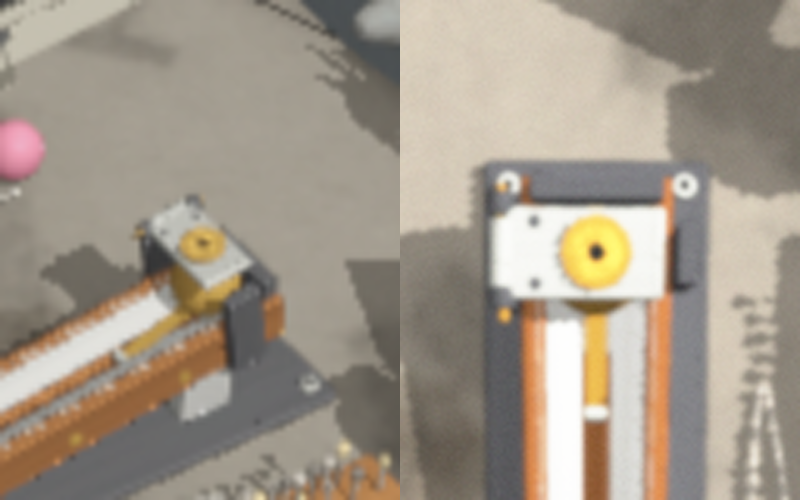

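The leaf lies flat across the channel with the bush over the ball. Its free edge is at (359,235) in the side picture, against (358.4,235.8) predicted for 0 rad. The tongue is up behind the ball. I hand the job in.

```bash
python3 - <<'E'
from plant import arm
s=arm.get_state(); print(s["time"],s["contact_force"]); print(arm.close_job())
E
```

```text
24.3167 [ 0.34059731 -0.21826936 -0.907188  ]
the job is handed in; nothing more can be done
None
```

I pushed the brass ball up the gutter, over the tongue and against the end stop. I then swung the leaf over and pressed it down onto the ball. The job was handed in at 24.3 s with the arm clear of everything.

**Last checks**
- **Ball:** it reached the stop with about 8 N on the tips, and stayed at the seat after I backed off, with the tongue visible behind it.
- **Leaf:** pressing it met a firm stop at about 20 N. In the last side picture its free edge is within about 1 px of where a fully shut leaf would be.
- **Loose things:** I saw none of them moved, but the last pictures were crops that showed only part of the bench.

**What disagreed:** the real fingertips sat about 32 mm behind the reported TCP. Because of this:
- The first push passed above the ball without touching it.
- I had to press the tips on the bare bench once, at about 47 N in total, to measure the offset. The second push used the corrected value and worked.

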